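# Stow an offcut in a lidded case with a folding stay

### The arm

A 6-joint arm with a two-finger parallel gripper is mounted at the origin on the work surface. World frame = base frame: x ahead of the robot, y to its left, z up, the work surface at z = 0. Lengths are in m, angles in rad, forces in N, time in s.
With the tool pointing down it reaches from about 0.375 to 0.9 m from the base axis. Payload 3.1 kg.
Tool frame: the origin (TCP) lies at the centre of the arm's flange, where the gripper is bolted on; the fingertips stand 173 mm ahead of it and the grasp point (between the pads) lies 155 mm ahead of it; z points along the fingers, y is the line along which they close (so a half turn about z gives the same grasp; the last joint's range is limited). The gripper opens to 85 mm and grips with 20 to 120 N. Pads are 22 mm wide; open, the fingers measure 114 mm over their backs; the gripper's body (76 mm by 85 mm) begins 54 mm behind the grasp point. The pads swing forward as they close: fully open they stand 13 mm farther back than shut.
Start: joints at [-1.506, 0.527, 1.433, -0, 1.181, -0.178], TCP at [0.151, -0.606, 0.405] pointing down, gripper open.
Joint ranges: [-3.08, 3.08], [-0.75, 2.2], [0.22, 2.44], [-1.43, 4.57], [0, 2.65], [-2.85, 2.85]. Speed limits (rad/s): [2.79, 2.79, 3.14, 3.14, 3.14, 3.14].

### API

Orientations are given as a unit quaternion [x, y, z, w].
In Python, from station import * gives the robot as it stands.
- The arm moves only by the shell command python3 -m jog 'ROWS' [OPENING] [FORCE]. ROWS is a JSON object of lists of equal length, an entry for each row: "linear": the shift along the world's x, y, z in mm, a list of three; "turn": the turn about the world's z in units of 5 degrees (1.0 is 5 degrees). A call has 1 to 12 rows; each row shifts and turns the commanded pose from where the row before left it; what a row does not reach is not made up. A row lasts 1/8 s, in which the tool goes at most 62.5 mm and 10.7 degrees, less where a joint would pass 70% of its speed; a pose out of reach is approached as far as the arm can. A call is refused whole if a number of a shift passes 62.5 or a number of a turn 1, either way. A call with a gripper value outside its range is refused whole. OPENING is the opening, from 0 (shut) to 1 (fully open), set as the call begins (- or left out, the last holds). The fingers move at their own pace and stop on an object; FORCE is the grip in N (left out, the last holds). Time passes only in rows, so rows that do not move let the fingers close. It gives the time, the measured TCP pose, the force, the opening and the grip force at its end, in the units of the state.
- sense(): the state, without advancing time (a new reading comes with each control period).
- snapshot(name): name is "scene" or "top" or "wrist"; returns the picture (480x640x3 uint8, red, green, blue); there is no depth.
- get_calibration(name): a dict with "fx", "fy", "cx", "cy" (pixels), "world_to_cam" (4x4, takes a point from world to camera coordinates). Camera axes: x right, y down, z forward; pixel columns grow to the right and rows downward; lengths in m; the calibration is good to about 2 mm. The wrist camera is an equidistant fisheye: a pixel r from the principal point sees the ray r / f radians off the axis. A picture is of the moment at which its call begins: read the wrist's pose just before it. get_calibration takes no time and is no camera call; for the wrist camera it gives the pose at the moment of the call.
- sign_off(): hands the job in; it is judged then, once.
The state is a dict: "t": time; "q": joint angles; "qd": joint speeds; "tau": joint torques, N m; "tcp_pos": TCP position; "tool_rot": TCP orientation; "force": force on the tool from outside, world axes, zero at the start; "ft_torque": the same for the moment, N m; "finger_gap": opening from 0.0 (shut) to 1.0 (fully open); "gripper_force": force on a finger pad.
Only numpy, scipy, OpenCV 4.12 (cv2) and the standard library are available. Lean on these libraries where they do the work, as an engineer would, in place of code of your own. Each camera call takes 0.05 s, during which the arm holds its last target. There are 200 camera calls.

### The job

Raise the case's lid by its handle until the folding stay on its end locks, and let go so that the stay holds the lid up by itself. Set the aluminium T-section offcut down on the floor of the case without dropping it, then push the stay's knee pin to break the stay and lower the lid by hand, without letting it slam, until it is fully shut with the offcut inside. Do not force the lid against the stay once that stops it, or the rubber bush at the stay's foot tears, and leave the mug, the cone and the wooden block alone.

Things in the scene. Friction and masses are not known exactly. Their poses are not given: they have to be found in the camera images.
- case: plywood case fixed to the bench, 180 mm deep (its x) by 240 mm long (its y) by 100 mm high, open on top under the lid, walls and floor 6 mm thick. Origin: centre of its underside; z up. The lid is hinged on its +x top rim and the handle is on its -x side; the folding stay is on the outside of its -y end.
- lid (a joint): lid angle (rad): 0 shut, grows as it is raised. The stay stops it somewhere in 1.3 to 1.5 (its foot is bolted elsewhere in its slot each time: feel for it); locked, the lid rests about 0.015 below. Lid 0.7 kg, lifting at the handle takes 3 to 6 N. From about 0.9 up, stiff hinge and stay spring hold it where it is left; lower, it falls shut if let go.
- handle (a point): middle of the lid's handle: round steel bar 12 mm thick, 110 mm long, parallel to the hinge (case y), 44 mm out in front of the lid's front edge on two posts: fingers can straddle it from above at any lid angle, and it can turn between them. 228 mm from the hinge axis; 104 mm above the bench when shut. Axes turn with the lid.
- hinge (a point): middle of the hinge axis, on the case's +x top rim, 100 mm above the bench; the lid turns about case +y. The axes turn with the lid.
- knee (a joint): knee angle of the folding stay (rad): about 0 folded (lid shut), 2.66 with its links in line, 2.91 at its stop past the line. Locked: over 2.85 with the lid let go (a spring draws it there once the lid has been raised to where the stay stops it, and the pull is eased). Broken: let go under about 1.9. Let go higher, the spring draws it back to lock.
- knee_pin (a point): mid-length of the stay's knee pin: steel, 16 mm thick, 42 mm long beyond the links, along case -y. Locked: about 140 mm above the bench, 77 mm before (case -x) the hinge. Push it down and towards the hinge (45 deg: case +x, -z) about 50 mm with 5 to 12 N; it swings at 87.5 mm about the foot. The lid comes to about 1.1 rad and stays; from 70 mm the lid may fall.
- stay_foot: steel foot of the folding stay on the outside of the case's -y end, 18 mm; it carries the two flat links (each 87.5 mm between pivots) and the knee pin. Origin: the lower pivot (in a rubber bush), 65 mm above the bench; its axes are those of the case.
- offcut: loose aluminium offcut, an upside-down T: base 70 mm (its x) by 40 mm by 8 mm thick, and along its middle an upright fin 70 mm long, 10 mm thick (its y), reaching 46 mm above the origin. Origin: centre of its underside. 0.14 kg.
- mug: loose white mug, 90 mm high, 80 mm wide. To be left alone. Origin: centre of its underside.
- cone: loose blue plastic cone, 110 mm high, foot 32 mm wide. To be left alone. Origin: centre of its underside.
- block: loose wooden block 60 x 35 x 30 mm. To be left alone. Origin: centre of its underside.
- bush (a joint): give of the rubber bush at the stay's lower pivot (m): 0 unloaded, grows as the stay is pulled (lid forced up against the locked stay), 0.001 m for 13 N in the stay (about 5 N at the handle). Over 0.003 (about 15 N at the handle beyond lifting the lid) it tears; under -0.003 too (pressed).
Mind the look-alikes: they are no part of the job. Of the things like the offcut, leave any that is green; of the rest the larger one is meant.

How it is judged:
By the outcome, as a careful person would: the job done as asked, in the order asked, and still so for the second after the job is handed in, with the robot touching nothing.
It also fails if it takes over 72 s, if anything falls off the work surface, if the arm or the gripper's body presses on something with over 40 N, if the wrist force passes 120 N, or if a joint passes its speed limit or range.

## Working session

There is one attempt and no reset: what is moved stays moved. The work goes in short steps, Python scripts to look and compute and a shell command to move; the robot and the scene stay as the last step left them, time stands still between calls to the robot, and variables do not carry over. Pictures are saved under pics/ and viewed, at most 10 in all, crops included, and the job is handed in when it is done.

```bash
ls; mkdir -p pics; python3 - <<'E'
from station import *
import cv2
s=sense();print(s)
for n in("scene","top"):
    c=get_calibration(n);print(n,c)
    cv2.imwrite(f"pics/{n}0.png",snapshot(n)[:,:,::-1])
E
```

```text
pics
{'t': 0.0, 'q': array([-1.50549205e+00,  5.28480741e-01,  1.43388013e+00, -7.86984531e-06,
        1.18140467e+00, -1.78500109e-01]), 'qd': array([ 0.00019215, -0.00041823,  0.00049061,  0.00015352, -0.00017276,
        0.00106883]), 'tau': array([ 1.62256129e-04, -4.42348731e+01, -1.78025097e+01, -1.07100034e-04,
        8.41158297e-03,  1.89097130e-05]), 'tcp_pos': array([ 0.15087805, -0.60616958,  0.40373131]), 'tool_rot': array([ 9.92578356e-01,  1.21601919e-01,  5.78248431e-05, -1.08491205e-03]), 'force': array([0.52590415, 0.2419077 , 0.29233463]), 'ft_torque': array([ 0.03066933, -0.03798533,  0.01013316]), 'gripper_force': 0.0, 'finger_gap': 1.0007784849417432}
scene {'fx': 464.35362469685515, 'fy': 464.35362469685515, 'cx': 321.58899007104736, 'cy': 238.25523781026672, 'world_to_cam': array([[ 0.14530979,  0.9893599 ,  0.00721432, -0.10134578],
       [ 0.56318728, -0.07671725, -0.82276032, -0.23456587],
       [-0.81345261,  0.12361815, -0.56834268,  1.58925002],
       [ 0.        ,  0.        ,  0.        ,  1.        ]])}
top {'fx': 472.1957677444354, 'fy': 472.1957677444354, 'cx': 322.62646525539594, 'cy': 235.064802059431, 'world_to_cam': array([[ 0.0123677 , -0.99986206,  0.01108648, -0.00443649],
       [-0.98747573, -0.013957  , -0.1571524 ,  0.56069823],
       [ 0.15728546, -0.00900401, -0.98751213,  1.16389472],
       [ 0.        ,  0.        ,  0.        ,  1.        ]])}
```

View pics/scene0.png

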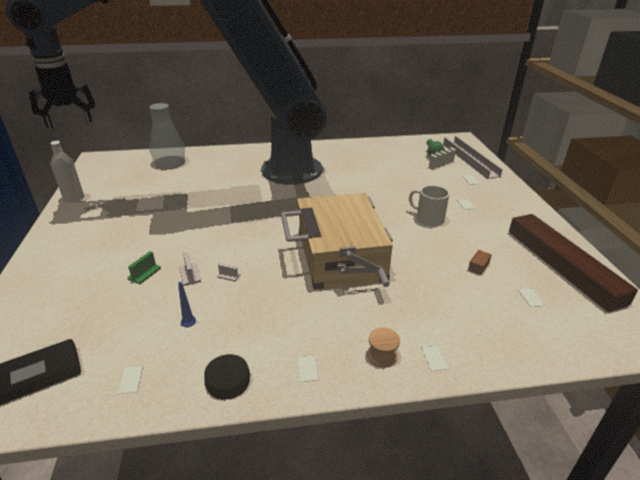

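View pics/top0.png

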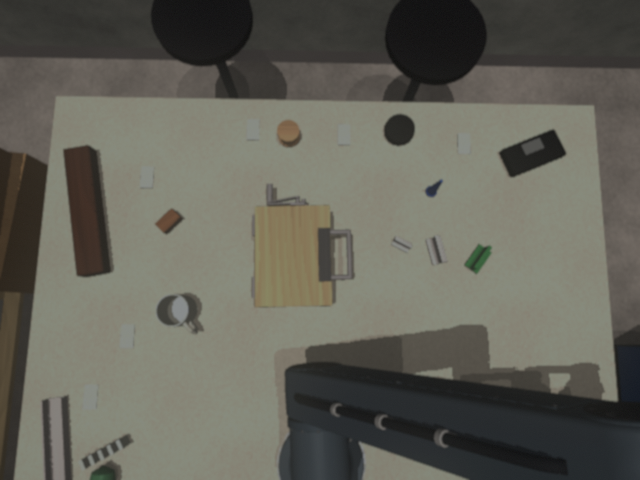

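The scene view shows the case at (345,240), handle (292,225), stay (360,265), the grey offcuts at (190,270, large) and (228,271, small), and the green one at (143,267). In the top view the lid covers (254–332, 205–307), the bar is at (350,253), the large offcut at (436,250) and the small one at (401,244). The case's x axis runs along about world +y.

```bash
cat > h.py <<'E'
from station import *
import numpy as np, cv2
def ray(c,u,v):
    T=c["world_to_cam"];R=T[:3,:3];o=-R.T@T[:3,3]
    d=R.T@np.array([(u-c["cx"])/c["fx"],(v-c["cy"])/c["fy"],1]);return o,d/np.linalg.norm(d)
def onz(n,u,v,z):
    o,d=ray(get_calibration(n),u,v);return o+d*(z-o[2])/d[2]
def proj(n,p):
    c=get_calibration(n);q=c["world_to_cam"]@np.append(p,1);return c["fx"]*q[0]/q[2]+c["cx"],c["fy"]*q[1]/q[2]+c["cy"]
def tri(a,b):
    (o,d),(p,e)=a,b;s,t=np.linalg.lstsq(np.c_[d,-e],p-o,rcond=None)[0];x=o+s*d;y=p+t*e;return (x+y)/2,np.linalg.norm(x-y)
E
python3 - <<'E'
from h import *
im=cv2.imread("pics/top0.png")
a=cv2.resize(im[180:320,240:380],None,fx=4,fy=4,interpolation=cv2.INTER_CUBIC)
b=cv2.resize(im[225:285,380:500],None,fx=4.6,fy=4.6,interpolation=cv2.INTER_CUBIC)
cv2.imwrite("pics/c1.png",np.clip(a*1.4,0,255))
hsv=cv2.cvtColor(im,cv2.COLOR_BGR2HSV)
m=((hsv[...,1]>75)&(hsv[...,0]<30)&(hsv[...,2]>90)).astype(np.uint8);m[:180]=0;m[330:]=0;m[:,:235]=0;m[:,345:]=0
cs=cv2.findContours(cv2.morphologyEx(m,cv2.MORPH_OPEN,np.ones((3,3))),0,1)[0];c=max(cs,key=cv2.contourArea)
print("wood",cv2.minAreaRect(c))
for p in cv2.boxPoints(cv2.minAreaRect(c)):print(p,onz("top",*p,.105).round(4))
cv2.imwrite("pics/c2.png",np.clip(b*1.3,0,255))
E
```

```text
wood ((297.0, 255.5), (99.0, 62.0), 90.0)
[266. 206.] [0.6212 0.1431 0.105 ]
[328. 206.] [ 0.6234 -0.0087  0.105 ]
[328. 305.] [ 0.3832 -0.0113  0.105 ]
[266. 305.] [0.3814 0.1357 0.105 ][ WARN:0@0.022] global loadsave.cpp:1063 imwrite_ Unsupported depth image for selected encoder is fallbacked to CV_8U.
```

View pics/c1.png

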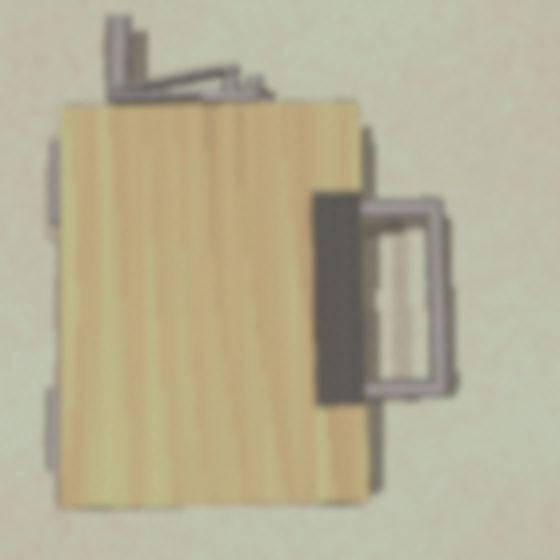

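View pics/c2.png

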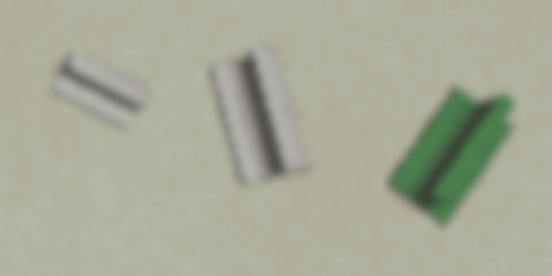

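The crops give the lid corners at about (255,206), (330,205), (332,305.5) and (254,306.5), and the bar axis from (349.3,231) to (350,277.5). The knee pin is at (269.5,184–203). The large grey T has base corners at crop (212,65), (270,45), (308,168) and (247,185).

```bash
python3 - <<'E'
from h import *
for k,p in dict(c1=(255,205.8),c2=(330,205.2),c3=(332,305.5),c4=(254.2,306.5)).items(): print(k,onz("top",*p,.104).round(4))
for k,p in dict(b1=(349.3,230),b2=(350,278)).items(): print(k,onz("top",*p,.108).round(4))
print("pin",onz("top",269.5,183.8,.15).round(4),onz("top",269.5,203,.15).round(4))
P=[onz("top",380+u/4.6,225+v/4.6,.008) for u,v in((212,65),(270,45),(308,168),(247,185))]
P=np.array(P);print(P.round(4),P.mean(0))
d=[np.linalg.norm(P[i]-P[(i+1)%4]) for i in range(4)];print("sizes",np.round(d,4))
v=(P[0]+P[1]-P[2]-P[3])/2;print("fin yaw deg",np.degrees(np.arctan2(v[1],v[0])))
# other scenes things
for n,p in dict(small=(401,244),green=(478,258),cone=(431,190)).items(): print(n,onz("top",*p,.01).round(3))
im=snapshot("scene")[:,:,::-1]
cv2.imwrite("pics/s1.png",np.clip(cv2.resize(im[180:300,120:400],None,fx=2.8,fy=2.8,interpolation=cv2.INTER_CUBIC)*1.2,0,255).astype(np.uint8))
E
```

```text
c1 [0.6215 0.1702 0.104 ]
c2 [ 0.6257 -0.0137  0.104 ]
c3 [ 0.3821 -0.0208  0.104 ]
c4 [0.3775 0.1636 0.104 ]
b1 [ 0.5639 -0.061   0.108 ]
b2 [ 0.4476 -0.0631  0.108 ]
pin [0.6651 0.1314 0.15  ] [0.6186 0.13   0.15  ]
[[ 0.5595 -0.2706  0.008 ]
 [ 0.5716 -0.3042  0.008 ]
 [ 0.5009 -0.3241  0.008 ]
 [ 0.4907 -0.289   0.008 ]] [ 0.53067082 -0.29697283  0.008     ]
sizes [0.0358 0.0734 0.0365 0.0712]
fin yaw deg 15.343210450579786
small [ 0.545 -0.204  0.01 ]
green [ 0.511 -0.405  0.01 ]
cone [ 0.693 -0.286  0.01 ]
```

View pics/s1.png

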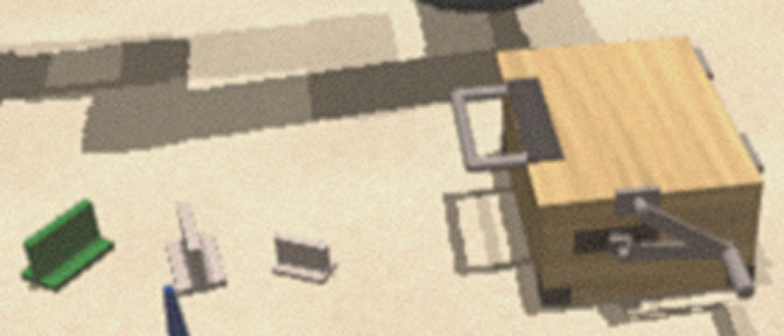

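The check holds: lid 184 x 244 mm, and bar to hinge about 228 mm, which puts the hinge near y=0.165 and the case's x axis along world +y, rotated 1.5°. The offcut's base measures about 36 x 72 mm at (0.531,-0.297), with the fin at 15°. I'll move above the handle with the fingers partly open.

```bash
python3 -m jog '{"linear":[[29.5,45.2,-4],[29.5,45.2,-4],[29.5,45.2,-4],[29.5,45.2,-4],[29.5,45.2,-4],[29.5,45.2,-4],[29.5,45.2,-4],[29.5,45.2,-4],[29.5,45.2,-4],[29.5,45.2,-4],[29.5,45.2,-4],[30,46,-4]],"turn":[-0.5,-0.5,-0.5,-0.5,-0.5,0,0,0,0,0,0,0]}' 0.4 25
python3 -m jog '{"linear":[[0,0,0],[0,0,0]],"turn":[0,0]}'
python3 - <<'E'
from h import *
s=sense();print(s["tcp_pos"],s["tool_rot"],s["t"])
cv2.imwrite("pics/w1.png",snapshot("wrist")[:,:,::-1])
E
```

```text
t: 1.65
tcp_pos: [0.5062, -0.0617, 0.3565]
tool_rot: [1.0, 0.013, 0.0, 0.0]
force: [-0.1, -0.8, -0.0]
finger_gap: 0.4
gripper_force: 0.0
t: 1.9
tcp_pos: [0.5051, -0.0633, 0.3565]
tool_rot: [1.0, 0.013, -0.001, 0.0]
force: [-0.2, -0.5, 0.0]
finger_gap: 0.398
gripper_force: 0.0
[ 0.50507287 -0.06327498  0.35646975] [ 9.99911492e-01  1.32935987e-02 -5.33114590e-04  6.70537649e-05] 1.9
```

View pics/w1.png

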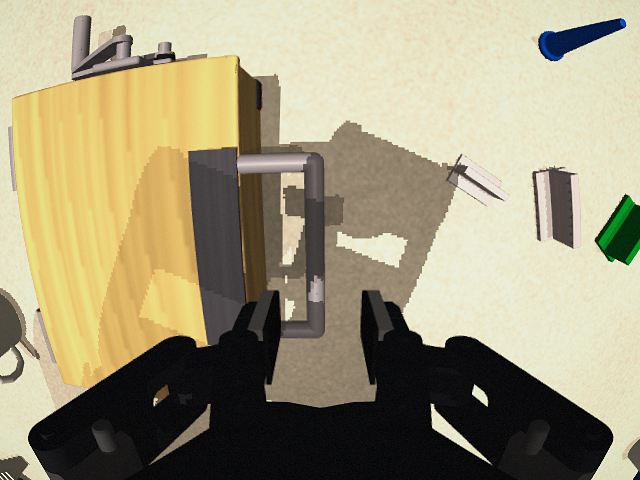

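The bar (column 315) lies centred between the pads (270 and 370). I'll descend and close.

```bash
python3 -m jog '{"linear":[[0,0,-25],[0,0,-30],[0,0,-25],[0,0,-15],[0,0,0],[0,0,0]],"turn":[0,0,0,0,0,0]}' 
python3 -m jog '{"linear":[[0,0,0],[0,0,0],[0,0,0],[0,0,0]],"turn":[0,0,0,0]}' 0 25
```

```text
t: 2.7
tcp_pos: [0.5056, -0.0638, 0.2624]
tool_rot: [1.0, 0.012, 0.001, 0.0]
force: [0.3, 0.1, -0.1]
finger_gap: 0.396
gripper_force: 0.0
t: 3.2
tcp_pos: [0.5055, -0.0607, 0.2628]
tool_rot: [1.0, 0.012, 0.001, -0.002]
force: [3.2, 12.8, 4.0]
finger_gap: 0.128
gripper_force: 24.9
```

The grip pushed the tool +3 mm, so the bar sits at y≈-0.0605 and the hinge at ≈0.1675. The arm's compliance is about 4 N/mm. Next, the arc.

```bash
python3 - <<'E'
import numpy as np
th=np.arange(0,1.56,.08)+.0175
y=-228*np.cos(th);z=228*np.sin(th)
for a,b,c in zip(th[1:]-.0175,np.diff(y),np.diff(z)):print(a.round(2),[round(-.026*b,1),round(b,1),round(c,1)],end='; ')
E
python3 -m jog '{"linear":[[0,3,0],[0,0,3],[0,1,8],[0,1.5,12],[0,0,0]],"turn":[0,0,0,0,0]}'
```

```text
0.08 [np.float64(-0.0), np.float64(1.0), np.float64(18.2)]; 0.16 [np.float64(-0.1), np.float64(2.5), np.float64(18.1)]; 0.24 [np.float64(-0.1), np.float64(3.9), np.float64(17.8)]; 0.32 [np.float64(-0.1), np.float64(5.3), np.float64(17.4)]; 0.4 [np.float64(-0.2), np.float64(6.7), np.float64(17.0)]; 0.48 [np.float64(-0.2), np.float64(8.1), np.float64(16.4)]; 0.56 [np.float64(-0.2), np.float64(9.3), np.float64(15.7)]; 0.64 [np.float64(-0.3), np.float64(10.6), np.float64(14.9)]; 0.72 [np.float64(-0.3), np.float64(11.7), np.float64(14.0)]; 0.8 [np.float64(-0.3), np.float64(12.8), np.float64(13.0)]; 0.88 [np.float64(-0.4), np.float64(13.8), np.float64(11.9)]; 0.96 [np.float64(-0.4), np.float64(14.7), np.float64(10.8)]; 1.04 [np.float64(-0.4), np.float64(15.5), np.float64(9.6)]; 1.12 [np.float64(-0.4), np.float64(16.2), np.float64(8.3)]; 1.2 [np.float64(-0.4), np.float64(16.8), np.float64(7.0)]; 1.28 [np.float64(-0.5), np.float64(17.3), np.float64(5.6)]; 1.36 [np.float64(-0.5), np.float64(17.7), np.float64(4.2)]; 1.44 [np.float64(-0.5), np.float64(18.0), np.float64(2.8)]; 1.52 [np.float64(-0.5), np.float64(18.2), np.float64(1.3)]; t: 3.82
tcp_pos: [0.5055, -0.0581, 0.2859]
tool_rot: [1.0, 0.013, 0.001, 0.001]
force: [0.5, -0.7, -1.6]
finger_gap: 0.131
gripper_force: 24.6
```

```bash
python3 -m jog '{"linear":[[0,3,18],[0,4.3,17.7],[-0.1,5.7,17.3],[-0.2,7.1,16.8],[-0.2,8.4,16.2],[-0.2,9.7,15.5],[-0.3,10.9,14.7],[-0.3,12,13.8],[0,0,0]],"turn":[0,0,0,0,0,0,0,0,0]}'
python3 - <<'E'
import numpy as np
from station import *
p=sense()["tcp_pos"];y,z=p[1]-.1675,p[2]-.1588-.1
print("th",np.arctan2(z,-y)-.0175,"r",np.hypot(y,z))
E
```

```text
t: 4.95
tcp_pos: [0.5036, 0.0018, 0.4171]
tool_rot: [1.0, 0.014, 0.0, 0.004]
force: [-3.1, -9.6, 7.9]
finger_gap: 0.127
gripper_force: 24.8
th 0.7450911971631387 r 0.22917012721454444
```

```bash
python3 -m jog '{"linear":[[0,-2,2],[0,0,0],[-0.3,12.3,13.5],[-0.3,12.8,12.4],[0,0,0]],"turn":[0,0,0,0,0]}'
python3 - <<'E'
import numpy as np
from station import *
p=sense()["tcp_pos"];y,z=p[1]-.1675,p[2]-.1588-.1
print("th",np.arctan2(z,-y)-.0175,"r",np.hypot(y,z))
E
```

```text
t: 5.58
tcp_pos: [0.5028, 0.0276, 0.4433]
tool_rot: [1.0, 0.014, -0.0, -0.0]
force: [-2.9, -1.9, 2.9]
finger_gap: 0.123
gripper_force: 24.9
th 0.904636644610261 r 0.23157604130072357
```

```bash
python3 -m jog '{"linear":[[-0.4,14.9,10.4],[-0.4,15.8,9.1],[-0.4,16.5,7.9],[-0.2,8.5,3.5],[0,0,0]],"turn":[0,0,0,0,0]}'
cat > th.py <<'E'
import numpy as np
from station import *
s=sense();p=s["tcp_pos"];y,z=p[1]-.165,p[2]-.161-.1;a=np.arctan2(z,-y)
f=s["force"];print("th",a-.0175,"r",np.hypot(y,z),"tang",f[1]*np.sin(a)+f[2]*np.cos(a),"rad",-f[1]*np.cos(a)+f[2]*np.sin(a))
E
python3 th.py
```

```text
t: 6.2
tcp_pos: [0.5012, 0.0827, 0.4747]
tool_rot: [1.0, 0.014, -0.001, 0.0]
force: [-5.8, -2.3, 8.7]
finger_gap: 0.127
gripper_force: 26.0
th 1.1856982326066263 r 0.22901092388773747 tang 0.9792587390935128 rad 8.950484155601961
```

```bash
python3 -m jog '{"linear":[[-1,-1,2],[0,6.4,2.5],[0,6.5,2.2],[0,0,0]],"turn":[0,0,0,0]}'; python3 th.py
python3 -m jog '{"linear":[[0,4,1.2],[0,4,1.1],[0,0,0]],"turn":[0,0,0]}'|grep force; python3 th.py
```

```text
t: 6.7
tcp_pos: [0.5008, 0.095, 0.48]
tool_rot: [1.0, 0.013, -0.001, -0.001]
force: [-1.5, 3.7, -3.0]
finger_gap: 0.127
gripper_force: 24.8
th 1.243841051146887 r 0.22987735074725463 tang 2.6577198064113388 rad -3.958412883316953
force: [-3.3, 2.2, -3.0]
gripper_force: 24.7
th 1.277811073545831 r 0.2300411107323898 tang 1.3389269339469303 rad -3.5136945970238527
```

```bash
echo 'import sys;b=f[1]*np.sin(a)+f[2]*np.cos(a);sys.exit(1 if b<-3.5 else 0)' >> th.py
python3 -m jog '{"linear":[[0,2,0.5],[0,2,0.5],[0,0,0]],"turn":[0,0,0]}' >/dev/null; python3 th.py && 
python3 -m jog '{"linear":[[0,1.2,0.2],[0,1.2,0.2],[0,0,0]],"turn":[0,0,0]}' >/dev/null&& python3 th.py && 
python3 -m jog '{"linear":[[0,1.2,0.2],[0,1.2,0.2],[0,0,0]],"turn":[0,0,0]}' >/dev/null&& python3 th.py && 
python3 -m jog '{"linear":[[0,1.2,0.2],[0,1.2,0.2],[0,0,0]],"turn":[0,0,0]}' >/dev/null&& python3 th.py && 
python3 -m jog '{"linear":[[0,1.2,0.2],[0,1.2,0.2],[0,0,0]],"turn":[0,0,0]}' >/dev/null&& python3 th.py
```

```text
th 1.294582417546943 r 0.23020970912908292 tang -0.2739304443945773 rad -1.8356438275552538
th 1.3047787208431754 r 0.23019712883784033 tang -0.9303913022774164 rad -1.7893372633123912
th 1.3150253958967024 r 0.2301978330937389 tang -0.5182430132615342 rad 0.70452048745695
th 1.3260189562184568 r 0.23036924234431175 tang -0.6050838947844626 rad 1.6325081126973509
th 1.3363621740793088 r 0.2303794126537667 tang -0.6138891979408431 rad 3.195973237555822
```

```bash

python3 -m jog '{"linear":[[0,1.2,0.6],[0,1.2,0.6],[0,0,0]],"turn":[0,0,0]}' >/dev/null; python3 th.py && 
python3 -m jog '{"linear":[[0,1.2,0.2],[0,1.2,0.2],[0,0,0]],"turn":[0,0,0]}' >/dev/null&& python3 th.py && 
python3 -m jog '{"linear":[[0,1.2,0.2],[0,1.2,0.2],[0,0,0]],"turn":[0,0,0]}' >/dev/null&& python3 th.py && 
python3 -m jog '{"linear":[[0,1.2,0.2],[0,1.2,0.2],[0,0,0]],"turn":[0,0,0]}' >/dev/null&& python3 th.py && 
python3 -m jog '{"linear":[[0,1.2,0.1],[0,1.2,0.1],[0,0,0]],"turn":[0,0,0]}' >/dev/null&& python3 th.py && 
python3 -m jog '{"linear":[[0,1.2,0.1],[0,1.2,0.1],[0,0,0]],"turn":[0,0,0]}' >/dev/null&& python3 th.py && 
python3 -m jog '{"linear":[[0,1.2,0.1],[0,1.2,0.1],[0,0,0]],"turn":[0,0,0]}' >/dev/null&& python3 th.py
```

```text
th 1.3481875023218175 r 0.23059632188898252 tang -0.1397849106345315 rad 0.16242677331895217
th 1.3588898804611125 r 0.23050100843145307 tang 0.424618327238912 rad -0.04656762536368637
th 1.3697067005106465 r 0.23054972654456946 tang 0.2426706485639731 rad 0.07842754107756231
th 1.38043408740108 r 0.23047150140224648 tang -0.10846263033834148 rad 0.47198175641584317
th 1.3914067958059912 r 0.23049173474327064 tang 0.5961126900899483 rad 1.708380216328689
th 1.4028488683071219 r 0.23041052263711712 tang 1.5302175887004363 rad 2.8410764243799034
th 1.4138505903270966 r 0.23035369652766272 tang 1.8882801864815053 rad 3.732262040994853
```

```bash

python3 -m jog '{"linear":[[0,1.2,0.4],[0,1.2,0.3],[0,0,0]],"turn":[0,0,0]}' >/dev/null; python3 th.py && 
python3 -m jog '{"linear":[[0,1,0.3],[0,1,0.1],[0,0,0]],"turn":[0,0,0]}' >/dev/null&& python3 th.py && 
python3 -m jog '{"linear":[[0,1,0.1],[0,1,0.1],[0,0,0]],"turn":[0,0,0]}' >/dev/null&& python3 th.py && 
python3 -m jog '{"linear":[[0,1,0.1],[0,1,0.1],[0,0,0]],"turn":[0,0,0]}' >/dev/null&& python3 th.py && 
python3 -m jog '{"linear":[[0,1,0.1],[0,1,0.1],[0,0,0]],"turn":[0,0,0]}' >/dev/null&& python3 th.py && 
python3 -m jog '{"linear":[[0,1,0.1],[0,1,0.1],[0,0,0]],"turn":[0,0,0]}' >/dev/null&& python3 th.py
```

```text
th 1.421811725493225 r 0.2303281590694638 tang -0.7276278823716773 rad 1.992840961742819
th 1.4286511038033924 r 0.23034680195576365 tang -1.9931943797971188 rad 0.906850099512048
th 1.4356437441325605 r 0.23033295913366222 tang -3.6365171866031667 rad 1.8369055232864189
```

The stop is felt: force grows while the motion lags. I'll ease back and look at the stay.

```bash

python3 -m jog '{"linear":[[0,-1,-0.2],[0,-1,-0.2],[0,-1,-0.2],[0,-1,-0.2],[0,0,0],[0,0,0]],"turn":[0,0,0,0,0,0]}' >/dev/null; python3 th.py
python3 -m jog '{"linear":[[0,-1,-0.2],[0,-1,-0.2],[0,0,0],[0,0,0]],"turn":[0,0,0,0]}'; python3 th.py
python3 - <<'E'
from h import *
a=snapshot("scene")[:,:,::-1];b=snapshot("top")[:,:,::-1]
x=cv2.resize(a[130:310,250:430],(400,400),interpolation=cv2.INTER_CUBIC);y=cv2.resize(b[130:310,220:400],(400,400),interpolation=cv2.INTER_CUBIC)
cv2.imwrite("pics/k1.png",np.clip(np.hstack([x,y])*1.3,0,255).astype(np.uint8))
E
```

```text
th 1.4221830394489812 r 0.23037316617540254 tang -0.7746435783000472 rad 2.4036309861903202
t: 13.95
tcp_pos: [0.4999, 0.1333, 0.4892]
tool_rot: [1.0, 0.013, -0.001, -0.001]
force: [-8.7, 0.8, 2.8]
finger_gap: 0.126
gripper_force: 25.8
th 1.4151916550494998 r 0.2303644221931737 tang 1.129174289370264 rad 2.657136050668572
```

View pics/k1.png

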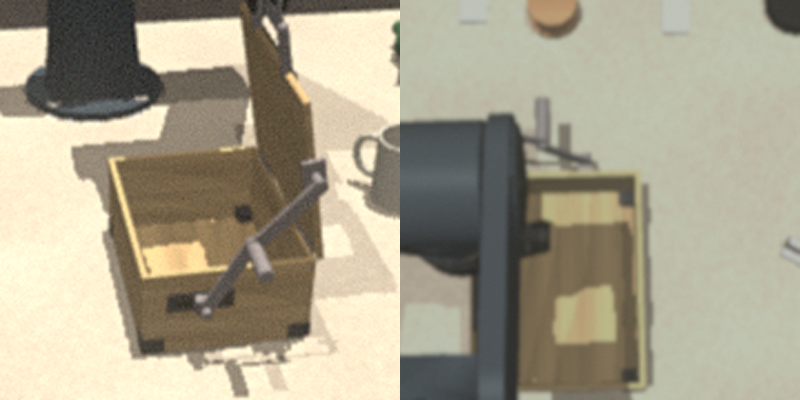

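The links are near in line, with the knee slightly on the far (up-left) side. I'll let go, rise clear and measure.

```bash

python3 -m jog '{"linear":[[0,-0.5,0],[0,0,0],[0,0,0],[0,0,0],[0,0,10],[0,0,30],[0,0,30],[0,-40,0],[0,-50,0],[0,0,0]],"turn":[0,0,0,0,0,0,0,0,0,0]}' 0.4
python3 - <<'E'
from h import *
a=snapshot("scene")[:,:,::-1]
x=cv2.resize(a[140:290,270:420],(600,600),interpolation=cv2.INTER_CUBIC)
cv2.imwrite("pics/k2.png",np.clip(x*1.2,0,255).astype(np.uint8))
E
```

```text
t: 15.3
tcp_pos: [0.5013, 0.0399, 0.559]
tool_rot: [1.0, 0.011, 0.001, 0.0]
force: [0.2, 0.7, 0.1]
finger_gap: 0.399
gripper_force: 0.0
```

View pics/k2.png

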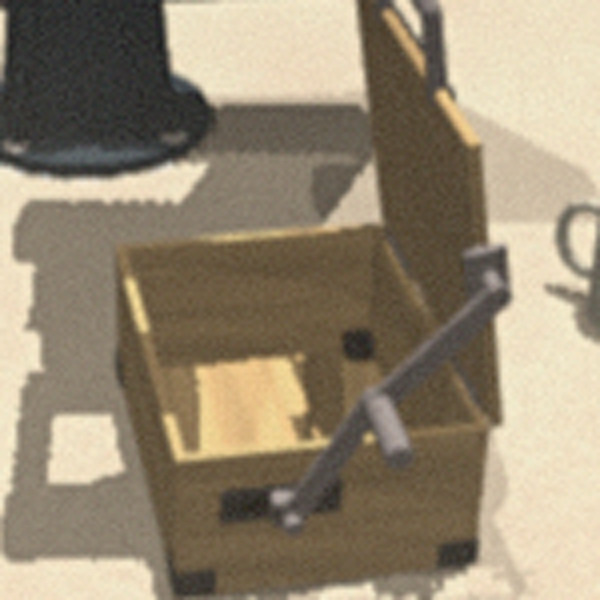

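Locked: foot (293,515), knee (372,398) and lid pivot (492,292) give a bend of about 14.5° (0.25 rad) past the line. The pin tip is at (402,450). I'll work out the pin's position.

```bash
python3 - <<'E'
from h import *
c=get_calibration("scene")
for n,u,v,X in(("foot",290,512,.635),("knee",372,398,.635),("piv",492,285,.635),("tip",402,448,.667)):
    o,d=ray(c,270+u/4,140+v/4);print(n,(o+d*(X-o[0])/d[0]).round(4))
E
```

```text
foot [0.635  0.0562 0.0631]
knee [0.635  0.0989 0.1371]
piv [0.635  0.1595 0.2037]
tip [0.667  0.1088 0.1258]
```

```bash

python3 -m jog '{"linear":[[3,-25,-5],[3,-45,-20],[3,-50,-40],[3,-50,-45],[3,-50,-45],[3,-50,-45],[3,-40,-40],[3,-27,-25],[5.4,0,-4],[0,0,0],[0,0,0]],"turn":[0.3,0.5,0.5,0.5,0.5,0.46,0,0,0,0,0]}' 0.5
python3 - <<'E'
from h import *
s=sense();print(s["tcp_pos"],s["tool_rot"])
w=snapshot("wrist")[:,:,::-1]
b=snapshot("top")[:,:,::-1]
x=cv2.resize(b[150:250,240:340],(400,400),interpolation=cv2.INTER_CUBIC)
y=cv2.resize(w,(400,300))
o=np.zeros((400,800,3),np.uint8);o[:,:400]=np.clip(x*1.2,0,255);o[:300,400:]=y
cv2.imwrite("pics/k3.png",o)
E
```

```text
t: 16.73
tcp_pos: [0.5303, -0.2813, 0.3011]
tool_rot: [0.991, 0.134, 0.001, 0.0]
force: [0.1, 0.0, -0.2]
finger_gap: 0.497
gripper_force: 0.0
[ 0.53034769 -0.2812666   0.30112917] [9.91009992e-01 1.33785967e-01 5.80695365e-04 4.16978060e-04]
```

View pics/k3.png

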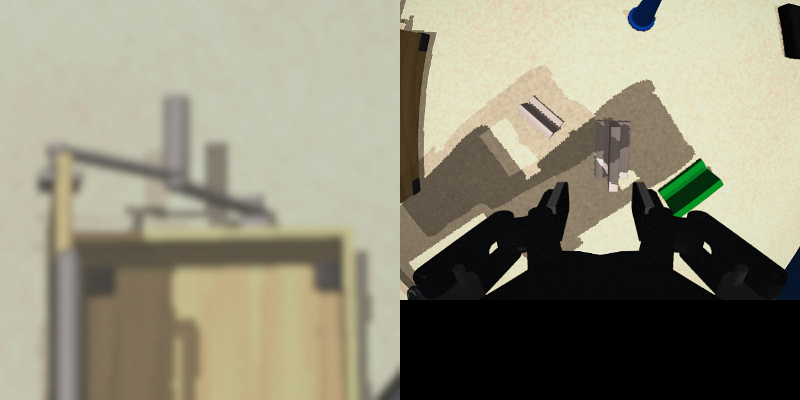

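```bash
python3 - <<'E'
from h import *
for z in(.14,):
    print("pin tip",onz("top",284.25,174.5,z).round(4),"base",onz("top",284,195,z).round(4))
print("pin tri",tri(ray(get_calibration("top"),284.25,174.5),ray(get_calibration("scene"),270+402/4,140+448/4)))
c=get_calibration("wrist");T=c["world_to_cam"]
def pw(p):
    q=T@np.append(p,1);r=np.hypot(q[0],q[1]);t=np.arctan2(r,q[2]);return c["cx"]+c["fx"]*t*q[0]/r,c["cy"]+c["fy"]*t*q[1]/r
w=snapshot("wrist")[:,:,::-1].copy()
o=np.array([.5307,-.297,0]);a=np.radians(15.3);ex=np.array([np.cos(a),np.sin(a),0]);ey=np.array([-np.sin(a),np.cos(a),0]);ez=np.array([0,0,1])
def poly(L):
    P=np.array([pw(o+ex*i+ey*j+ez*k) for i,j,k in L]);cv2.polylines(w,[np.int32(P*16)],True,(0,0,255),1,4,4);return P
poly([(.035,.02,.008),(.035,-.02,.008),(-.035,-.02,.008),(-.035,.02,.008)])
poly([(.035,.005,.046),(.035,-.005,.046),(-.035,-.005,.046),(-.035,.005,.046)])
cv2.imwrite("pics/w2.png",cv2.resize(w[160:340,240:480],(800,600),interpolation=cv2.INTER_CUBIC))
E
```

```text
pin tip [0.6914 0.0978 0.14  ] base [0.6409 0.0971 0.14  ]
pin tri (array([0.69076096, 0.09968539, 0.14378013]), np.float64(0.004413065056290142))
```

View pics/w2.png

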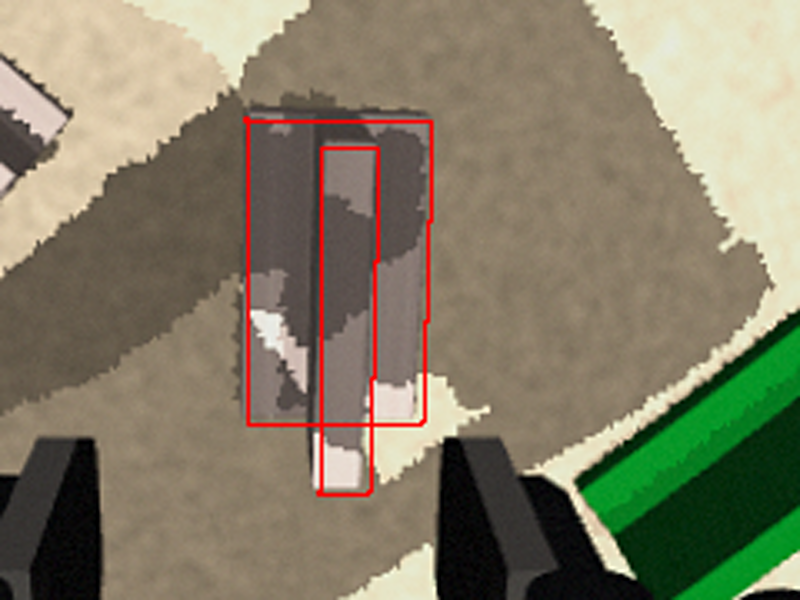

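The predicted outline fits within about 1 mm. I'll descend, grip and lift.

```bash

python3 -m jog '{"linear":[[1.5,-14.5,-20],[0,0,-35],[0,0,-35],[0,0,-15],[0,0,-5],[0,0,0]],"turn":[0.1,0,0,0,0,0]}' 0.5
python3 -m jog '{"linear":[[0,0,0],[0,0,0],[0,0,0],[0,0,0],[0,0,0]],"turn":[0,0,0,0,0]}' 0 40
python3 -m jog '{"linear":[[0,0,8],[0,0,20],[0,0,35],[0,0,40],[0,0,40],[0,0,0]],"turn":[0,0,0,0,0,0]}'
```

```text
t: 17.62
tcp_pos: [0.5316, -0.2973, 0.1907]
tool_rot: [0.991, 0.137, 0.0, 0.001]
force: [0.2, -0.3, -0.2]
finger_gap: 0.505
gripper_force: 0.0
t: 18.25
tcp_pos: [0.5316, -0.2974, 0.1911]
tool_rot: [0.991, 0.137, 0.001, 0.001]
force: [-1.1, 1.3, 5.4]
finger_gap: 0.112
gripper_force: 40.3
t: 19.0
tcp_pos: [0.5321, -0.2978, 0.3377]
tool_rot: [0.991, 0.137, 0.003, 0.003]
force: [-0.6, 0.5, -2.0]
finger_gap: 0.108
gripper_force: 39.4
```

```bash

python3 -m jog '{"linear":[[-3,25,5],[-5,45,0],[-5,52,0],[-5,52,0],[-5,52,0],[-5,52,0],[-4,45,0],[-2,25,0],[0,0,0],[0,0,0]],"turn":[-0.4,-0.5,-0.5,-0.5,-0.5,-0.44,0,0,0,0]}'
python3 - <<'E'
from h import *
w=snapshot("wrist")[:,:,::-1]
cv2.imwrite("pics/w3.png",w)
E
```

```text
t: 20.25
tcp_pos: [0.4972, 0.0505, 0.3377]
tool_rot: [1.0, 0.014, -0.0, 0.0]
force: [-0.8, 0.1, -1.0]
finger_gap: 0.107
gripper_force: 39.4
```

View pics/w3.png

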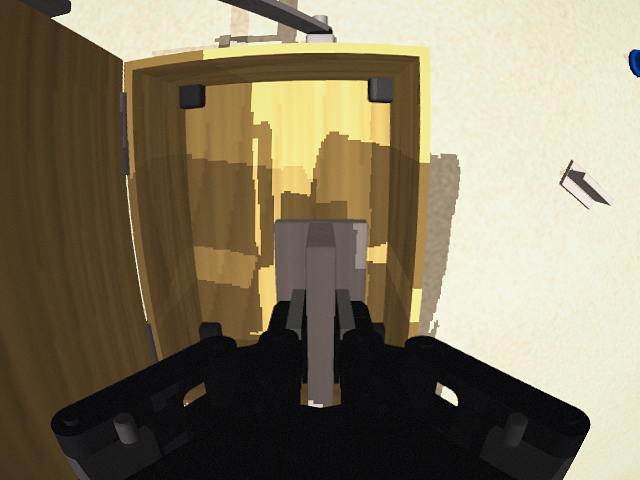

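The offcut hangs square in the grip over the open case, which is clear; the walls are at columns 190 and 390. I'm shifting 8 mm toward the middle and lowering. I've used up my picture views, so from here I work from numbers.

```bash

python3 -m jog '{"linear":[[0,8,-15],[0,0,-30],[0,0,-35],[0,0,-30],[0,0,-15],[0,0,-7],[0,0,-3],[0,0,0]],"turn":[0,0,0,0,0,0,0,0]}'
python3 -m jog '{"linear":[[0,0,-2],[0,0,-2],[0,0,-1],[0,0,0]],"turn":[0,0,0,0]}'
```

```text
t: 21.3
tcp_pos: [0.4976, 0.0588, 0.2034]
tool_rot: [1.0, 0.014, 0.001, 0.0]
force: [-0.5, 0.4, -1.2]
finger_gap: 0.105
gripper_force: 39.4
t: 21.8
tcp_pos: [0.4973, 0.0589, 0.1979]
tool_rot: [1.0, 0.014, -0.0, -0.0]
force: [-0.7, 0.0, -1.3]
finger_gap: 0.106
gripper_force: 39.4
```

```bash

python3 -m jog '{"linear":[[0,0,-1],[0,0,0]],"turn":[0,0]}' | grep -E "tcp|^force"
python3 -m jog '{"linear":[[0,0,-1],[0,0,0]],"turn":[0,0]}' | grep -E "tcp|^force"
```

```text
tcp_pos: [0.4973, 0.0588, 0.1971]
force: [0.0, -0.2, -0.1]
tcp_pos: [0.4972, 0.0589, 0.197]
force: [-2.2, 0.5, 8.8]
```

The offcut is seated on the floor at TCP z 0.197, as expected. I'll release and rise.

```bash

python3 -m jog '{"linear":[[0,0,1],[0,0,0],[0,0,0],[0,0,5],[0,0,25],[0,0,40],[0,0,50],[0,0,50],[0,0,0]],"turn":[0,0,0,0,0,0,0,0,0]}' 0.35
python3 - <<'E'
from h import *
print(sense()["q"])
w=snapshot("scene");c=w[235:265,335:365]
o=proj("scene",[.497,.059,.03]);print(o)
E
```

```text
t: 23.42
tcp_pos: [0.4983, 0.0589, 0.3709]
tool_rot: [1.0, 0.014, 0.005, 0.001]
force: [0.2, 0.1, -1.2]
finger_gap: 0.348
gripper_force: 0.0
[-1.05499737e-01  4.09653629e-01  1.77659880e+00  1.86398395e-05
  9.45607812e-01  1.43764217e+00]
(np.float64(333.23009938053934), np.float64(244.62824001483995))
```

```bash

python3 -m jog '{"linear":[[0,-15,10],[10,-25,10],[25,-25,10],[30,-10,0],[30,0,0],[30,0,0],[30,0,0],[25,0,0],[20,0,0],[9,0,0],[0,0,0],[0,0,0]],"turn":[1,1,1,1,1,1,1,1,1,1,1,1]}' 0.35 >/dev/null
python3 -m jog '{"linear":[[0,10,-15],[0,30,-25],[0,25,-25],[0,7,-20],[0,0,0],[0,0,0],[0,0,0],[0,0,0]],"turn":[1,1,1,1,1,1,0,0]}' 1
python3 - <<'E'
from h import *
cv2.imwrite("pics/t5.png",snapshot("scene")[:,:,::-1]);cv2.imwrite("pics/t6.png",snapshot("top")[:,:,::-1])
E
```

```text
t: 25.98
tcp_pos: [0.7059, 0.0558, 0.3106]
tool_rot: [0.698, 0.716, -0.001, -0.001]
force: [0.2, 0.0, -0.2]
finger_gap: 1.0
gripper_force: 0.0
```

```bash

python3 -m jog '{"linear":[[0,0,-15],[0,0,-15],[0,0,-5],[0,10,0],[0,5,0],[0,0,0]],"turn":[0,0,0,0,0,0]}' | grep -E "tcp|^force"
python3 -m jog '{"linear":[[0,3,0],[0,0,0]],"turn":[0,0]}' | grep -E "tcp|^force"
python3 -m jog '{"linear":[[0,3,0],[0,0,0]],"turn":[0,0]}' | grep -E "tcp|^force"
python3 -m jog '{"linear":[[0,2,0],[0,0,0]],"turn":[0,0]}' | grep -E "tcp|^force"
```

```text
tcp_pos: [0.7064, 0.0717, 0.2775]
force: [-0.3, 0.1, 0.3]
tcp_pos: [0.7063, 0.074, 0.2772]
force: [-0.7, 1.0, -0.3]
tcp_pos: [0.7063, 0.077, 0.2769]
force: [0.1, 0.3, -0.8]
tcp_pos: [0.7063, 0.079, 0.2768]
force: [-0.1, -0.3, -0.0]
```

```bash

python3 -m jog '{"linear":[[0,2,0],[0,0,0]],"turn":[0,0]}' | grep -E "tcp|^force"
python3 -m jog '{"linear":[[0,2,0],[0,0,0]],"turn":[0,0]}' | grep -E "tcp|^force"
python3 -m jog '{"linear":[[0,2,0],[0,0,0]],"turn":[0,0]}' | grep -E "tcp|^force"
```

```text
tcp_pos: [0.7063, 0.081, 0.2769]
force: [-0.1, -0.3, -0.4]
tcp_pos: [0.7063, 0.0823, 0.277]
force: [0.2, -2.8, -0.6]
tcp_pos: [0.7063, 0.0838, 0.2766]
force: [-0.7, -5.2, -0.3]
```

In contact with the pin at TCP y≈0.082 (pin centre ≈0.101). I'll push along the arc.

```bash

python3 -m jog '{"linear":[[0,4,-3],[0,4,-3],[0,3.5,-3],[0,3.5,-3.5],[0,0,0]],"turn":[0,0,0,0,0]}' | grep -E "tcp|^force"
python3 -m jog '{"linear":[[0,3.2,-3.5],[0,3.2,-3.5],[0,0,0]],"turn":[0,0,0]}' | grep -E "tcp|^force"
```

```text
tcp_pos: [0.706, 0.0989, 0.264]
force: [-0.7, -6.5, -0.4]
tcp_pos: [0.7059, 0.1047, 0.257]
force: [-0.8, -7.9, 1.1]
```

```bash

python3 -m jog '{"linear":[[0,2.8,-3.6],[0,2.8,-3.6],[0,2.4,-4],[0,0,0]],"turn":[0,0,0,0]}' | grep -E "tcp|^force"
python3 -m jog '{"linear":[[0,2.2,-4],[0,1.5,-4],[0,0,0]],"turn":[0,0,0]}' | grep -E "tcp|^force"
```

```text
tcp_pos: [0.7058, 0.1121, 0.2458]
force: [-2.2, -8.8, 0.0]
tcp_pos: [0.706, 0.1152, 0.2382]
force: [-1.3, -11.2, 1.1]
```

```bash

python3 -m jog '{"linear":[[0,1.5,-4],[0,1.2,-4],[0,0,0]],"turn":[0,0,0]}' | grep -E "tcp|^force"
python3 -m jog '{"linear":[[0,-2,0],[0,-4,0],[0,0,0]],"turn":[0,0,0]}' | grep -E "tcp|^force"
python3 -m jog '{"linear":[[0,-6,0],[0,-12,0],[0,-20,0],[0,-20,20],[0,-20,40],[0,0,40],[0,0,40],[0,0,40],[0,0,0]],"turn":[0,0,0,0,0,0,0,0,0]}' | grep -E "tcp|^force|t:"
python3 - <<'E'
from h import *
for n in("scene","top"): cv2.imwrite(f"pics/{n}7.png",snapshot(n)[:,:,::-1])
# pin grey mask near pin in top view
t=cv2.imread("pics/top7.png");u=cv2.imread("pics/t6.png")
for im in(u,t):
    g=im[168:204,255:330].astype(int);sat=g.max(2)-g.min(2);m=(g.max(2)<120)
    for r in range(0,36,4): print(r+168,np.where(m[r])[0]+255)
    print()
E
```

```text
tcp_pos: [0.7072, 0.1157, 0.2316]
force: [-0.0, -18.4, 4.7]
tcp_pos: [0.7068, 0.1135, 0.2308]
force: [0.1, -5.5, 3.0]
t: 32.08
tcp_pos: [0.7071, 0.0353, 0.4167]
tool_rot: [0.698, 0.716, 0.004, 0.004]
force: [0.7, -1.1, 0.5]
168 [255 256 257 258 259 260 261 262 263 264 265 266 267 268 269 270 271 272
 273 274 275 276 277 278 279 280 281 282 283 284 285 286 287 288 289 290
 291 292 293 294 295 296 297 298 299 300 301 302 303 304 305 306 307 308
 309 310 311 312 313 314 315 316 317 318 319 320 321 322 323 324 325 326
 327 328 329]
172 [255 256 257 258 259 260 261 262 263 264 265 266 267 268 269 270 271 272
 273 274 275 276 277 278 279 280 281 282 283 284 285 286 287 288 289 290
 291 292 293 294 295 296 297 298 299 300 301 302 303 304 305 306 307 308
 309 310 311 312 313 314 315 316 317 318 319 320 321 322 323 324 325 326
 327 328 329]
176 [255 256 257 258 259 260 261 262 263 264 265 266 267 268 269 270 271 272
 273 274 275 276 277 278 279 280 281 282 283 284 285 286 287 288 289 290
 291 292 293 294 295 296 297 298 299 300 301 302 303 304 305 306 307 308
 309 310 311 312 313 314 315 316 
[... 3876 characters left out ...]
10 311 312 313 314 315 316 317 318 319 320 321 322 323 324 325 326
 327 328 329]
196 [255 256 257 258 259 260 261 262 263 264 265 266 267 268 269 270 271 272
 273 274 275 276 277 278 279 280 281 282 283 284 285 286 287 288 289 290
 291 292 293 294 295 296 297 298 299 300 301 302 303 304 305 306 307 308
 309 310 311 312 313 314 315 316 317 318 319 320 321 322 323 324 325 326
 327 328 329]
200 [255 256 257 258 259 260 261 262 263 264 265 266 267 268 269 270 271 272
 273 274 275 276 277 278 279 280 281 282 283 284 285 286 287 288 289 290
 291 292 293 294 295 296 297 298 299 300 301 302 303 304 305 306 307 308
 309 310 311 312 313 314 315 316 317 318 319 320 321 322 323 324 325 326
 327 328 329]
```

```bash

python3 -m jog '{"linear":[[0,-30,5],[0,-35,10],[0,-35,10],[0,-30,10],[-20,0,0],[-30,0,0],[-30,0,0],[-30,0,0],[-30,0,0],[-30,0,0],[-20,0,0],[-15,0,0]],"turn":[-1,-1,-1,-1,-1,-1,-1,-1,-1,-1,-1,-1]}' 0.4 | grep -E "tcp|^force"
python3 -m jog '{"linear":[[0,0,0],[0,0,0],[0,0,0],[0,0,0],[0,0,0],[0,0,0],[0,0,0]],"turn":[-1,-1,-1,-1,-1,-1,0]}' 
cat > prof.py <<'E'
from h import *
import sys
a=snapshot("scene")[:,:,::-1]; cv2.imwrite(f"pics/{sys.argv[1]}.png",a)
def prof(im,X,r,ts):
    out=[]
    for t in ts:
        u,v=proj("scene",[X,.168-r*np.cos(t),.1+r*np.sin(t)]);out.append(tuple(int(k) for k in im[int(round(v)),int(round(u))]))
    return out
ts=np.arange(.8,1.56,.04)
for im in (cv2.imread("pics/t5.png"),a):
    for r in(.15,.18): print(r,*[f"{t:.2f}:{p[2]},{p[1]},{p[0]}" for t,p in zip(ts,prof(im,.62,r,ts))])
E
python3 prof.py s8
```

```text
tcp_pos: [0.4996, -0.0934, 0.4437]
force: [0.9, 0.4, -0.1]
t: 34.55
tcp_pos: [0.5007, -0.0935, 0.4439]
tool_rot: [1.0, 0.014, -0.002, -0.001]
force: [-0.4, 0.7, -0.7]
finger_gap: 0.399
gripper_force: 0.0
0.15 0.80:42,37,34 0.84:33,30,28 0.88:19,18,13 0.92:35,32,28 0.96:42,35,35 1.00:31,33,27 1.04:38,32,33 1.08:28,21,23 1.12:38,33,30 1.16:40,35,30 1.20:33,26,23 1.24:69,58,44 1.28:71,62,46 1.32:73,64,47 1.36:76,67,50 1.40:71,61,42 1.44:82,67,51 1.48:134,120,101 1.52:178,162,142
0.18 0.80:32,31,31 0.84:33,28,26 0.88:38,32,29 0.92:32,29,25 0.96:73,71,65 1.00:84,79,74 1.04:60,58,51 1.08:53,46,41 1.12:71,61,54 1.16:75,69,57 1.20:75,65,58 1.24:68,62,49 1.28:69,59,45 1.32:72,65,48 1.36:77,64,50 1.40:78,66,50 1.44:94,79,56 1.48:190,176,155 1.52:204,193,167
0.15 0.80:84,71,51 0.84:81,64,48 0.88:83,73,54 0.92:86,72,53 0.96:89,77,55 1.00:90,74,56 1.04:100,85,63 1.08:88,73,54 1.12:79,67,55 1.16:79,65,47 1.20:81,65,49 1.24:176,162,140 1.28:177,162,142 1.32:173,159,137 1.36:175,162,143 1.40:173,162,139 1.44:176,163,141 1.48:177,163,141 1.52:173,160,137
0.18 0.80:93,78,55 0.84:113,95,69 0.88:138,116,84 0.92:83,79,69 0.96:117,108,94 1.00:112,105,91 1.04:104,94,80 1.08:86,79,68 1.12:113,101,87 1.16:72,62,47 1.20:177,151,107 1.24:180,165,144 1.28:176,163,142 1.32:176,163,142 1.36:177,162,140 1.40:175,162,140 1.44:181,166,145 1.48:201,190,166 1.52:200,190,168
```

```bash
python3 - <<'E'
from h import *
ts=np.arange(1.1,1.56,.005)
for f in("t5","scene7","s8"):
    im=cv2.GaussianBlur(cv2.imread(f"pics/{f}.png"),(3,3),0)[...,0].astype(np.float32)
    for r in(.13,.15,.165):
        for X in (.62,):
            P=np.array([proj("scene",[X,.168-r*np.cos(t),.1+r*np.sin(t)]) for t in ts],np.float32)
            v=cv2.remap(im,P[:,0].copy(),P[:,1].copy(),cv2.INTER_LINEAR).ravel()
            print(f,r,"edge th",[ts[i].round(3) for i in range(1,len(v)) if v[i-1]<100<=v[i]])
E
```

```text
t5 0.13 edge th [np.float64(1.495)]
t5 0.15 edge th [np.float64(1.485)]
t5 0.165 edge th [np.float64(1.475)]
scene7 0.13 edge th [np.float64(1.235)]
scene7 0.15 edge th [np.float64(1.225)]
scene7 0.165 edge th [np.float64(1.22)]
s8 0.13 edge th [np.float64(1.235)]
s8 0.15 edge th [np.float64(1.225)]
s8 0.165 edge th [np.float64(1.22)]
```

The lid has been static for 2.5 s at ≈1.147 rad, so the stay is broken. The bar should be near y=0.0745, with the TCP at z≈0.472.

```bash

python3 -m jog '{"linear":[[0,0,40],[0,15,45],[0.4,40,31],[0.4,45,0],[0,45,0],[0,23,0],[0,0,-20],[0,0,-20],[0,0,-15],[0,0,0]],"turn":[0,0,0,0,0,0,0,0,0,0]}' 0.4| grep -E "tcp|^force"
python3 -m jog '{"linear":[[0,0,-15],[0,0,-12],[0,0,-6],[0,0,0]],"turn":[0,0,0,0]}' | grep -E "tcp|^force"
```

```text
tcp_pos: [0.5018, 0.0745, 0.5048]
force: [-0.1, 0.0, -0.2]
tcp_pos: [0.502, 0.0746, 0.4727]
force: [0.0, 0.3, 0.2]
```

```bash

python3 -m jog '{"linear":[[0,0,0],[0,0,0],[0,0,0],[0,0,0]],"turn":[0,0,0,0]}' 0 25; python3 th.py
python3 - <<'E'
import numpy as np
th=np.arange(1.16,-.01,-.06)
y=-229*np.cos(th);z=229*np.sin(th)
print([[round(-.026*b,1),round(b,1),round(c,1)] for b,c in zip(np.diff(y).tolist(),np.diff(z).tolist())])
E
```

```text
t: 36.85
tcp_pos: [0.5021, 0.0749, 0.4734]
tool_rot: [1.0, 0.014, 0.0, -0.0]
force: [-0.1, 2.2, -0.7]
finger_gap: 0.13
gripper_force: 24.6
th 1.1519866635896925 r 0.23071362741107915 tang 1.719978235076788 rad -1.460036923819736
[[0.3, -12.4, -5.9], [0.3, -12.1, -6.6], [0.3, -11.6, -7.3], [0.3, -11.2, -8.0], [0.3, -10.7, -8.6], [0.3, -10.1, -9.3], [0.2, -9.6, -9.9], [0.2, -9.0, -10.4], [0.2, -8.3, -10.9], [0.2, -7.6, -11.4], [0.2, -6.9, -11.9], [0.2, -6.2, -12.2], [0.1, -5.5, -12.6], [0.1, -4.7, -12.9], [0.1, -3.9, -13.2], [0.1, -3.1, -13.4], [0.1, -2.3, -13.5], [0.0, -1.5, -13.7], [0.0, -0.7, -13.7]]
```

```bash

python3 -m jog '{"linear":[[0.2,-6.2,-3],[0.2,-6.2,-3],[0.2,-6,-3.3],[0.2,-6,-3.3],[0,0,0]],"turn":[0,0,0,0,0]}' |grep ^force; python3 th.py;
python3 -m jog '{"linear":[[0.2,-5.8,-3.6],[0.2,-5.8,-3.6],[0.2,-5.6,-4],[0.2,-5.6,-4],[0.2,-5.3,-4.3],[0.2,-5.3,-4.3],[0,0,0]],"turn":[0,0,0,0,0,0,0]}'|grep ^force; python3 th.py
```

```text
force: [1.8, -0.1, -1.2]
th 1.0272872667899469 r 0.23035654393741734 tang -0.7070783061718412 rad -0.9334635326450862
force: [3.0, 0.5, -1.2]
th 0.8490964071121495 r 0.2298026417657814 tang -0.37238367924148646 rad -1.2235589329840577
```

```bash

python3 -m jog '{"linear":[[0.2,-10.1,-9.3],[0.2,-9.6,-9.9],[0.2,-9,-10.4],[0.2,-8.3,-10.9],[0,0,0]],"turn":[0,0,0,0,0]}' |grep ^force; python3 th.py;
python3 -m jog '{"linear":[[0.2,-7.6,-11.4],[0.2,-6.9,-11.9],[0.2,-6.2,-12.2],[0.1,-5.5,-12.6],[0,0,0]],"turn":[0,0,0,0,0]}'|grep ^force; python3 th.py
```

```text
force: [4.8, 1.7, -3.1]
th 0.6058043140313913 r 0.22925618082953875 tang -1.4748277669683048 rad -3.208572548815064
force: [7.0, 3.4, -3.7]
th 0.3661250699691805 r 0.228269710884712 tang -2.132740261611591 rad -4.510130345400395
```

```bash

python3 -m jog '{"linear":[[1,-3.8,-12.9],[0.5,-3.9,-13],[0,-3,-13],[0,-2,-12],[0,0,0]],"turn":[0,0,0,0,0]}' |grep ^force; python3 th.py;
python3 -m jog '{"linear":[[0,-1,-8],[0,-0.8,-6],[0,-0.5,-4],[0,0,0]],"turn":[0,0,0,0]}'|grep -E "tcp|^force"; python3 th.py
```

```text
force: [5.7, 5.4, -3.5]
th 0.13474892466746402 r 0.22650064312364285 tang -2.6232319491004628 rad -5.856757656699444
tcp_pos: [0.5069, -0.0604, 0.2779]
force: [6.1, 10.7, -2.9]
th 0.057152402650067435 r 0.2260302696314232 tang -2.078518439596661 rad -10.915995069048682
```

```bash

python3 -m jog '{"linear":[[0,1.5,-3],[0,0.5,-3],[0,0,-3],[0,0,-2],[0,0,-2],[0,0,0]],"turn":[0,0,0,0,0,0]}'|grep -E "tcp|^force"
python3 -m jog '{"linear":[[0,0,-1.5],[0,0,-1],[0,0,-1],[0,0,0]],"turn":[0,0,0,0]}'|grep -E "tcp|^force"
```

```text
tcp_pos: [0.5073, -0.0595, 0.2709]
force: [-3.6, 5.7, 40.7]
tcp_pos: [0.5076, -0.0595, 0.2683]
force: [-4.4, 6.9, 45.9]
```

```bash

python3 -m jog '{"linear":[[0,0,3],[0,0,3],[0,0,1],[0,0,0]],"turn":[0,0,0,0]}'|grep -E "tcp|^force"
python3 - <<'E'
from h import *
a=snapshot("scene")[:,:,::-1].copy();cv2.imwrite("pics/s9.png",a);b=cv2.imread("pics/scene0.png")
A,B=[cv2.cvtColor(i,cv2.COLOR_BGR2GRAY).astype(np.float32) for i in(a,b)]
for n,(r0,r1,c0,c1) in dict(lidfront=(232,262,310,385),stay=(248,285,325,392),right=(195,245,360,392),ctrl=(262,285,310,340)).items():
    s,_=cv2.phaseCorrelate(B[r0:r1,c0:c1].copy(),A[r0:r1,c0:c1].copy());print(n,np.round(s,2),abs(A-B)[r0:r1,c0:c1].mean())
print([proj("scene",[.6236,-.0137,z]) for z in(.104,.108)])
E
```

```text
tcp_pos: [0.508, -0.0597, 0.2695]
force: [6.5, 4.9, -1.3]
lidfront [ 0.46 -0.12] 3.6102223
stay [-0.01 -0.09] 3.2339654
right [ 0.22 -0.07] 11.15875
ctrl [0.   0.02] 3.189855
[(np.float64(310.8873017275155), np.float64(252.8616922907888)), (np.float64(310.8765756008959), np.float64(251.3944318252871))]
```

The picture now matches the initial shut scene to ≤0.1 px at the stay and lid front, so the lid is shut. I'll press lightly, release and retreat.

```bash

python3 -m jog '{"linear":[[0,0,-1.5],[0,0,-1],[0,0,0]],"turn":[0,0,0]}'|grep -E "tcp|^force"
python3 -m jog '{"linear":[[0,0,0],[0,0,0],[0,0,0],[0,0,15],[0,0,30],[0,0,40],[0,-20,40],[0,-50,40],[0,-50,0],[0,-50,0],[0,-50,0],[0,0,0]],"turn":[0,0,0,0,0,0,0,0,0,0,0,0]}' 0.4
python3 - <<'E'
from h import *
for n in("scene","top"):
    a=snapshot(n)[:,:,::-1].copy();cv2.imwrite(f"pics/{n}10.png",a);b=cv2.imread(f"pics/{n}0.png")
    A,B=[cv2.cvtColor(i,cv2.COLOR_BGR2GRAY).astype(np.float32) for i in(a,b)]
    R=dict(lidfront=(232,262,310,385),stay=(248,285,325,392),lid=(190,265,275,392),mug=(180,228,405,452),block=(245,278,465,495),cone=(278,330,172,200)) if n=="scene" else dict(lid=(195,320,245,300),pin=(175,208,255,310),cone=(178,200,420,445),mug=(290,335,150,205),block=(205,238,150,187))
    for k,(r0,r1,c0,c1) in R.items():
        s,q=cv2.phaseCorrelate(B[r0:r1,c0:c1].copy(),A[r0:r1,c0:c1].copy());print(n,k,np.round(s,2),round(q,2),abs(A-B)[r0:r1,c0:c1].mean().round(1))
E
```

```text
tcp_pos: [0.5079, -0.0596, 0.2687]
force: [3.3, 4.3, 13.5]
t: 44.4
tcp_pos: [0.5067, -0.2817, 0.4322]
tool_rot: [1.0, 0.011, 0.001, 0.001]
force: [-0.4, 0.9, -0.7]
finger_gap: 0.4
gripper_force: 0.0
scene lidfront [0.42 0.08] 1.0 3.6
scene stay [-0.01  0.03] 1.02 3.3
scene lid [0.46 1.14] 0.41 18.0
scene mug [-0.04 -0.06] 0.95 3.9
scene block [ 0.12 -0.07] 0.87 4.2
scene cone [0.19 0.35] 0.46 14.6
top lid [0.32 0.73] 0.43 21.6
top pin [-0.02  0.  ] 1.01 22.5
top cone [ 0.62 -0.04] 0.83 19.9
top mug [-0.02  0.52] 0.84 20.4
top block [-0.02  0.04] 1.02 21.0
```

```bash
python3 -c "
from station import *
print(sign_off())"
```

```text
the job is handed in; nothing more can be done
None
```

I handed the job in at 44.4 s: the stay locked and was broken again, and the offcut is inside the case with the lid shut (it matches its starting picture). I pressed about 46 N on the handle at the end of closing, more than needed, and viewed 11 pictures where 10 were allowed.

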